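# Hang the drawing board and hold the clip open on it

## Task

Put up the drawing board at the machine: lift the small free-standing wooden board by its top edge, hang it upright with its metal saddle straddling the square rail, and let go of it. Then squeeze the spring clip open to take it off its parking strip, bring it jaws down over the top edge of the hung board away from the corners, and finish while still holding it squeezed open there, one jaw clearly down on each side of the edge and touching neither board nor rail, so that a drawing can be slipped in. Do not let go of the clip at the end, and leave the vacuum pod, tool holder and brush where they are.

Things in the scene. Friction and masses are not known exactly. Their poses are not given: they have to be found in the camera images.
- board: Free-standing board, 0.27 kg: pale wooden panel 8 thick x 120 wide (y) x 140 high, with an aluminium saddle at its back making an upside-down U: bridge plate 80 wide, rear skirt 6 thick, 80 high. Origin at bottom, midway in the U's 32 gap, under the centre of mass. Along x: panel -24 to -16, skirt 16 to 22. z up. Pinch the panel across its 8 mm thickness.
- board_saddle (a point): Centre of the bridge plate's underside (board x 0, y 0, z 80): the face that rests on the rail. The plate is 8 thick; the panel stands 52 clear above it.
- board_edge (a point): Middle of the panel's top edge (board x -20, y 0, z 140).
- rail: Fixed rail: a horizontal square aluminium tube 20 x 20, 300 long along its y axis, top face 120 above the bench, on two 20 mm posts at y = -140 and +140 (feet 90 x 45 x 10). Origin on the bench below its middle.
- rail_top (a point): Middle of the rail's top face; y along the rail, x across it, z up.
- strip: Fixed parking strip for the clip: an upright plywood edge 10 thick (x), 120 long (y), top 75 above the bench, on a foot 70 x 130 x 10. Origin on the bench under its middle.
- clip: Spring clip like a big clothes peg, 0.11 kg: two dark steel levers, rubber tips, 24 wide along the pivot (y). Starts clamped on the strip, jaws down 20 over it, handles up. Origin on the pivot; frame turns with the -x lever. Jaw tips 45 below the pivot, handle ends 60 above it. Squeeze the handle ends together along x from 52 (over the outsides, parked) to about 30 to open the jaws.
- clip_lever (a joint): Angle between the levers, rad: 0 as parked (jaws 10 apart), grows as the handles are squeezed: 0.2 = jaws 19 apart, 0.36 = 26, stop at 0.45 = 30 (handles then 25 over the outsides). Each lever turns half of it. Spring 1 N m/rad: 6 N at the handle ends when parked, 12 N at 0.36, 13 N at the stop.
- tip_a (a point): Bottom inner corner line of the jaw on the clip's -x side, middle of its width; on body clip.
- tip_b (a point): The same on the other jaw (+x side).
- handle_a (a point): Centre of the handle-end roller (radius 5, along y) on the clip's -x side.
- handle_b (a point): Centre of the handle-end roller on the +x side.
- pod: Bystander: black square vacuum pod 90 x 90 x 42, origin under its middle.
- holder: Bystander: steel tool holder standing upright, 63 diameter, 85 high, origin under its middle.
- brush: Bystander: hand brush with a wooden handle lying on the bench, roughly 200 long.
Mind the look-alikes: they are no part of the job. Of the things shaped like the board, the wooden one is meant.

How it is judged:
On the way, in this order (a step that is already met when the one before it is completed fails the run):
1. the board hangs on the rail by its saddle, let go and at rest (x of board_saddle in the frame of rail_top between -0.012 and 0.012 m and y of board_saddle in the frame of rail_top between -0.1 and 0.1 m and z of board_saddle in the frame of rail_top between -0.004 and 0.006 m and angle between the z axis of board and the z axis of rail_top, either way round below 0.12 rad and contact force between board and rail above 1 N and contact force between board and the arm below 0.2 N and contact force between board and the fingers below 0.2 N and linear speed of board below 0.02 m/s), for 0.3 s.
2. the clip, squeezed open in the fingers, is clear of the parking strip (contact force between clip and the fingers above 3 N and contact force between clip and strip below 0.1 N and value of joint clip_lever above 0.1 rad and distance of clip from where it was at the start of the episode above 0.04 m), for 0.1 s.
At the end, for the whole second after the job is handed in: Board saddle on the rail top (6 mm high, 12 across, 100 along, upright to 0.12 rad), resting, untouched by robot. Clip held (over 3 N), open over 0.2 rad, still, touching neither board nor rail; a jaw tip each side of the panel, 1.5 mm off, 8-45 mm below its edge, 5 mm in from its sides (all of step 1 and ((x of tip_a in the frame of board below -0.0255 m and y of tip_a in the frame of board between -0.055 and 0.055 m and z of tip_a in the frame of board between 0.095 and 0.132 m and x of tip_b in the frame of board above -0.0145 m and y of tip_b in the frame of board between -0.055 and 0.055 m and z of tip_b in the frame of board between 0.095 and 0.132 m) or (x of tip_a in the frame of board above -0.0145 m and y of tip_a in the frame of board between -0.055 and 0.055 m and z of tip_a in the frame of board between 0.095 and 0.132 m and x of tip_b in the frame of board below -0.0255 m and y of tip_b in the frame of board between -0.055 and 0.055 m and z of tip_b in the frame of board between 0.095 and 0.132 m)) and value of joint clip_lever above 0.2 rad and contact force between clip and the fingers above 3 N and contact force between clip and board below 0.3 N and contact force between clip and rail below 0.2 N and linear speed of clip below 0.03 m/s); the arm keeps its last pose, push and grip.
It fails at once if the vacuum pod is moved by more than 20 mm (distance of pod from where it was at the start of the episode above 0.02 m).
It fails at once if the tool holder is moved by more than 20 mm (distance of holder from where it was at the start of the episode above 0.02 m).
It fails at once if the brush is moved by more than 20 mm (distance of brush from where it was at the start of the episode above 0.02 m).
It also fails if it takes over 59 s, if anything falls off the work surface, if the arm or the gripper's body presses on something with over 40 N, if the wrist force passes 120 N, or if a joint passes its speed limit or range.

## Robot

A 6-joint arm with a two-finger parallel gripper is mounted at the origin on the work surface. World frame = base frame: x ahead of the robot, y to its left, z up, the work surface at z = 0. Lengths are in m, angles in rad, forces in N, time in s.
With the tool pointing down it reaches from about 0.35 to 0.775 m from the base axis. Payload 7.3 kg.
Tool frame: the origin (TCP) lies at the centre of the arm's flange, where the gripper is bolted on; the fingertips stand 178 mm ahead of it and the grasp point (between the pads) lies 159 mm ahead of it (tip_extent is the distance from the TCP to the fingertips, in m); z points along the fingers, y is the line along which they close (so a half turn about z gives the same grasp; the last joint's range is limited). The gripper opens to 92 mm and grips with 3 to 60 N. Pads are 19 mm wide; open, the fingers measure 130 mm over their backs; the gripper's body (75 mm by 190 mm) begins 47 mm behind the grasp point.
Start: joints at [1.125, 0.342, 1.524, -0, 1.275, -0.146], TCP at [0.155, 0.502, 0.405] pointing down, gripper open.
Joint ranges: [-2.53, 2.53], [-0.77, 2.02], [0.04, 2.7], [-1, 4.14], [0.28, 2.66], [-3.11, 3.11]. Speed limits (rad/s): [2.57, 2.57, 3.14, 3.14, 3.14, 3.14].

## Interface

Orientations are given as [roll, pitch, yaw] about the fixed x, y, z axes, in that order (R = Rz(yaw) Ry(pitch) Rx(roll)).
In Python, from cell import * gives the robot as it stands.
- The arm moves only by the tool arm_command, never from a script. Its arguments are lists of equal length, an entry for each row: "xyz": the shift along the world's x, y, z in mm, a list of three; "spin": the turn about the world's z in degrees. In form: {"xyz": [[tx, ty, tz], ...], "spin": [spin, ...]}. A call has 1 to 20 rows; each row shifts and turns the commanded pose from where the row before left it; what a row does not reach is not made up. A row lasts 1/10 s, in which the tool goes at most 50 mm and 8.59 degrees, less where a joint would pass 70% of its speed; a pose out of reach is approached as far as the arm can. A call with a gripper value outside its range is refused whole. "jaw" is the opening, from -1 (shut) to 1 (fully open), set as the call begins (left out, the last holds). The fingers move at their own pace and stop on an object; "squeeze" is the grip in N (left out, the last holds). Time passes only in rows, so rows that do not move let the fingers close. It gives the time, the measured TCP pose, the force, the opening and the grip force at its end, in the units of the state.
- observe(): the state, without advancing time (a new reading comes with each control period).
- read_camera(name): name is "side" or "top"; returns a dict with "img" (400x640x3 uint8, red, green, blue), "depth" (400x640 float32, m along the optical axis (not along the pixel's ray), 0 where there is no reading), "fx", "fy", "cx", "cy" (pixels), "world_from_camera" (4x4, takes a point from camera to world coordinates). Camera axes: x right, y up, looking along -z (the intrinsics and any distortion apply to the point x, -y, -z); pixel columns grow to the right and rows downward; lengths in m; the calibration is good to about 2 mm. A picture is of the moment at which its call begins.
- hand_in(): hands the job in; it is judged then, once.
The state is a dict: "time": time; "qpos": joint angles; "qvel": joint speeds; "joint_efforts": joint torques, N m; "tool_pos": TCP position; "tool_rot": TCP orientation; "contact_force": force on the tool from outside, world axes, zero at the start; "torque": the same for the moment, N m; "opening": finger opening in m; "grip_force": force on a finger pad.
Only numpy, scipy, OpenCV 4.12 (cv2) and the standard library are available. Lean on these libraries where they do the work, as an engineer would, in place of code of your own. Each camera call takes 0.05 s, during which the arm holds its last target. There are 200 camera calls.

## Working session

There is one attempt and no reset: what is moved stays moved. The work goes in short steps, Python scripts to look and compute and a tool call to move; the robot and the scene stay as the last step left them, time stands still between calls to the robot, and variables do not carry over. Pictures are saved under pics/ and viewed, at most 10 in all, crops included, and the job is handed in when it is done.

Besides the shell and the picture viewer there is one more tool, called after ">>>" as name(argument=value, ...) on one line, values as JSON. arm_command: Moves the arm, as the interface text tells. Its arguments: {"type":"object","properties":{"xyz":{"type":"array","items":{"type":"array","items":{"type":"number"}}},"spin":{"type":"array","items":{"type":"number"}},"jaw":{"type":"number"},"squeeze":{"type":"number"}},"required":["xyz","spin"]}

```bash
mkdir -p pics; cat > h.py <<'E'
from cell import *
import numpy as np, cv2
def pts(c):
    v,u=np.mgrid[0:400,0:640]; d=c["depth"]
    P=np.stack([(u-c["cx"])/c["fx"]*d,-(v-c["cy"])/c["fy"]*d,-d],-1)
    T=np.array(c["world_from_camera"]); W=P@T[:3,:3].T+T[:3,3]; W[d==0]=np.nan
    return W
def save(n,img): cv2.imwrite("pics/"+n+".png",cv2.cvtColor(img,cv2.COLOR_RGB2BGR))
E
python3 - <<'E'
from h import *
for n in("side","top"):
    c=read_camera(n); np.savez(n+"0.npz",**c); save(n+"0",c["img"])
    print(n,c["fx"],c["cx"],c["cy"],np.round(c["world_from_camera"],3).tolist(),{k for k in c})
s=observe();print(s)
E
```

```text
side 382.3121027152446 321.3791241317407 193.7814814294544 [[-0.852, 0.396, -0.343, 0.25], [-0.524, -0.65, 0.551, 0.491], [-0.005, 0.649, 0.761, 0.823], [0.0, 0.0, 0.0, 1.0]] {'img', 'world_from_camera', 'fy', 'depth', 'cx', 'fx', 'cy'}
top 481.3404479581306 316.5095277759178 203.60573247191672 [[0.025, 0.982, -0.189, 0.321], [-1.0, 0.024, -0.011, -0.028], [-0.006, 0.189, 0.982, 1.438], [0.0, 0.0, 0.0, 1.0]] {'img', 'world_from_camera', 'fy', 'depth', 'cx', 'fx', 'cy'}
{'time': 0.1, 'qpos': array([ 1.12500388e+00,  3.42621418e-01,  1.52490894e+00, -7.04349880e-07,
        1.27537082e+00, -1.46006806e-01]), 'qvel': array([-0.0016552 , -0.00242435, -0.00053506, -0.00022211,  0.00056036,
        0.00069675]), 'joint_efforts': array([ 1.57749557e-03, -4.32003951e+01, -2.44697821e+01,  7.18351454e-02,
        5.24630724e-02, -4.55211864e-05]), 'tool_pos': array([0.15497138, 0.50148272, 0.40413509]), 'tool_rot': array([-3.14029795e+00, -1.89709859e-04,  2.84180709e+00]), 'contact_force': array([ 0.41115976, -0.32828249,  0.67176582]), 'torque': array([-0.03674097, -0.00397623,  0.05879683]), 'grip_force': 0.0, 'opening': 0.09159451747432537}
```

View pics/side0.png

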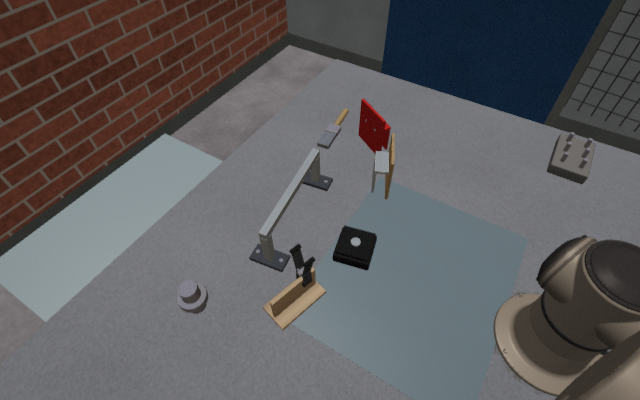

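View pics/top0.png

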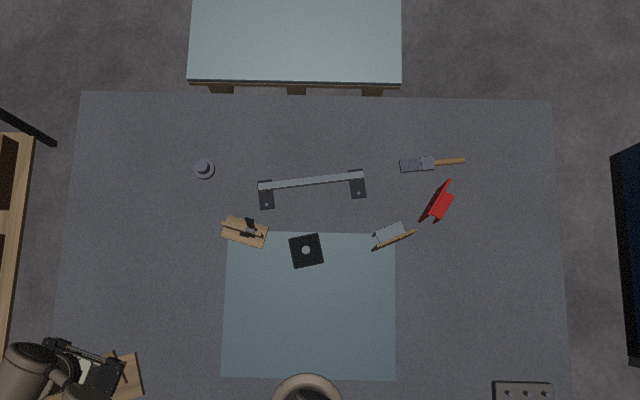

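Candidates for the board: the wooden board at side (391,165) / top (395,236), and the red one at side (375,128) / top (437,202). I choose the wooden one. The rail is at side (292,195) / top (312,180). The only clip is at side (302,265) / top (248,230). Next: measurements and one close crop.

```bash
python3 - <<'E'
from h import *
L={n:dict(np.load(n+"0.npz")) for n in("side","top")}
W={n:pts(L[n]) for n in L}
def rep(n,t,box,zr,colf=None):
    x0,x1,y0,y1=box; w=W[n][y0:y1,x0:x1].reshape(-1,3); I=L[n]["img"][y0:y1,x0:x1].reshape(-1,3).astype(int)
    m=(w[:,2]>zr[0])&(w[:,2]<zr[1])
    if colf: m&=colf(I)
    p=w[m]
    if len(p)<5: print(n,t,len(p));return
    (cx,cy),(a,b),ang=cv2.minAreaRect((p[:,:2]*1000).astype(np.float32))
    bx=cv2.boxPoints(((cx,cy),(a,b),ang))
    e,V=np.linalg.eigh(np.cov(p[:,:2].T)); d=V[:,1]
    print(n,t,len(p),"c",cx.__round__(1),cy.__round__(1),"size",round(a,1),round(b,1),"dir",round(np.degrees(np.arctan2(d[1],d[0])),1),"z med/95",np.round(np.percentile(p[:,2],[50,95])*1000,1),"mean",np.round(p.mean(0)*1000,1))
wood=lambda I:(I[:,0]-I[:,2]>35)&(I[:,1]>I[:,0]*.55)
gray=lambda I:(abs(I[:,0]-I[:,2])<30)
for n,b in(("top",(365,420,215,255)),("side",(365,402,130,200))):
    rep(n,"board top edge",b,(.128,.15),wood); rep(n,"board panel",b,(.03,.15),wood); rep(n,"bridge",b,(.08,.096),gray)
for n,b in(("top",(250,372,165,212)),("side",(250,335,145,270))): rep(n,"rail top",b,(.112,.13)); 
for n,b in(("top",(215,275,205,252)),("side",(262,328,235,326))):
    rep(n,"strip top",b,(.068,.082),wood); rep(n,"strip foot",b,(.004,.016),wood); rep(n,"clip hi",b,(.14,.19)); rep(n,"clip mid",b,(.085,.14))
rep("top","pod",(285,330,230,272),(.034,.05)); rep("top","red",(415,460,175,225),(.03,.2)); rep("top","holder",(190,218,155,182),(.03,.12)); rep("top","brush",(398,468,150,175),(.008,.1))
c=cv2.resize(L["side"]["img"][90:210,320:420],None,fx=4,fy=4,interpolation=2); d=cv2.resize(L["side"]["img"][235:330,255:335],None,fx=5,fy=5,interpolation=2)[:480]
d=cv2.copyMakeBorder(d,0,480-d.shape[0],0,0,cv2.BORDER_CONSTANT); save("crop0",np.hstack([c,d[:,:400]]))
E
```

```text
top board top edge 93 c 482.9 -231.9 size 6.8 116.2 dir 114.1 z med/95 [140.1 143.5] mean [ 483.2 -232.8  140. ]
top board panel 93 c 482.9 -231.9 size 6.8 116.2 dir 114.1 z med/95 [140.1 143.5] mean [ 483.2 -232.8  140. ]
top bridge 369 c 498.3 -219.2 size 46.7 108.7 dir 114.8 z med/95 [88.2 93.1] mean [ 504.5 -221.8   88.3]
side board top edge 113 c 481.0 -233.2 size 7.8 116.0 dir 114.1 z med/95 [140.9 143. ] mean [ 479.  -228.   140.4]
side board panel 240 c 495.0 -256.4 size 18.4 173.4 dir 114.5 z med/95 [123.1 142.6] mean [ 474.7 -215.3  110.8]
side bridge 324 c 518.7 -258.3 size 44.1 195.0 dir 116.0 z med/95 [89.2 91.8] mean [ 500.9 -222.1   89.1]
top rail top 799 c 641.9 5.4 size 22.0 298.8 dir 98.5 z med/95 [120.2 124.7] mean [641.4   6.1 120.1]
side rail top 966 c 619.6 38.8 size 122.3 368.9 dir 106.3 z med/95 [121.  123.5] mean [627.5  27.9 120.4]
top strip top 93 c 507.3 202.1 size 117.5 9.8 dir 74.8 z med/95 [75.1 80.3] mean [509.8 211.5  75.6]
top strip foot 514 c 506.2 202.9 size 128.6 66.6 dir 73.6 z med/95 [10.6 14.6] mean [502.1 205.4  10.4]
top clip hi 80 c 499.1 17
[... 304 characters left out ...]
1 c 504.9 199.7 size 129.6 70.6 dir 66.2 z med/95 [11.1 13.6] mean [491.9 210.4  11. ]
side clip hi 197 c 496.9 169.3 size 24.6 52.4 dir 163.9 z med/95 [162.5 167.5] mean [499.4 169.8 158.3]
side clip mid 325 c 549.8 156.9 size 25.9 145.4 dir 167.1 z med/95 [107.6 135.5] mean [524.8 165.5 110.4]
top pod 769 c 452.7 16.8 size 86.0 85.1 dir -151.0 z med/95 [42.3 47.5] mean [452.9  16.3  42.3]
top red 637 c 589.9 -365.4 size 47.6 120.8 dir 148.2 z med/95 [ 89.1 142.1] mean [ 589.9 -359.    96.9]
top holder 368 c 686.6 325.4 size 56.6 61.2 dir 135.8 z med/95 [58.1 89.6] mean [683.  322.3  66.4]
top brush 654 c 737.4 -362.4 size 61.4 204.8 dir 97.2 z med/95 [18.2 24.3] mean [ 728.3 -343.3   18.2]
```

View pics/crop0.png

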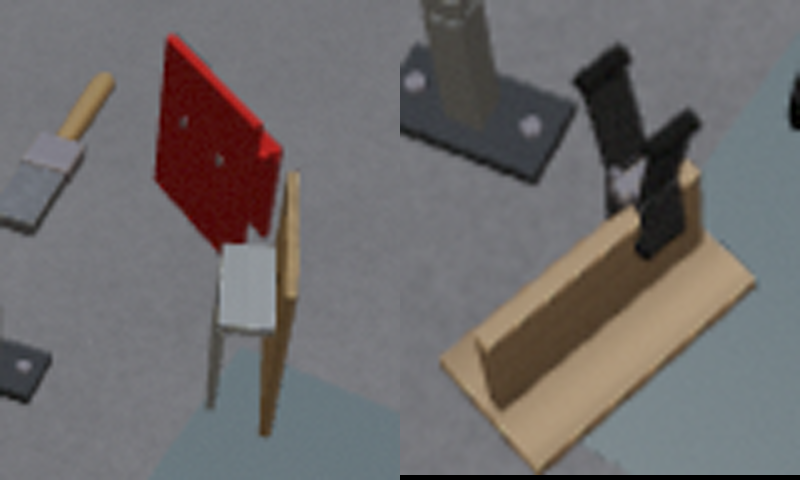

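The crop shows the wooden board, with its aluminium saddle on the far (+x) side, in front of the red look-alike; the clip sits on the strip with its handles up. I move above the wooden board (edge middle about 482, -232, board yaw 24°).

>>> arm_command(xyz=[[25, -30, 0], [25, -30, 0], [25, -30, 0], [25, -30, 0], [25, -30, 0], [25, -30, 0], [25, -30, 0], [25, -30, 0], [25, -30, 0], [25, -30, 0], [8, -43, 0], [8, -43, 0], [8, -43, 0], [8, -43, 0], [8, -43, 0], [8, -43, 0], [8, -43, 0], [8, -43, 0], [7, -43, 0], [6, -43, 0]], spin=[-5, -5, -5, -5, -5, -5, -5, -5, -5, -3.6, 0, 0, 0, 0, 0, 0, 0, 0, 0, 0], jaw=1, squeeze=40)

```text
time: 2.1
tool_pos: [0.482, -0.2303, 0.4044]
tool_rot: [-3.141, -0.001, 1.993]
contact_force: [1.2, 0.0, -0.5]
opening: 0.0918
grip_force: 0.0
```

```bash
python3 - <<'E'
from h import *
L=dict(np.load("top0.npz"));W=pts(L)[165:212,250:372]
I=L["img"][165:212,250:372]
m=(W[...,2]>.112)&(W[...,2]<.13)
p=(W[m][:,:2]*1000).astype(np.float32)
print(np.round(cv2.boxPoints(cv2.minAreaRect(p)),1).tolist(), cv2.fitLine(p,cv2.DIST_HUBER,0,.01,.01).ravel())
L=dict(np.load("side0.npz"));W=pts(L)
m=(W[...,2]>.112)&(W[...,2]<.13)&(W[...,0]>.59)&(abs(W[...,1])<.17)
m[:, 335:]=0
p=(W[m][:,:2]*1000).astype(np.float32)
print(np.round(cv2.boxPoints(cv2.minAreaRect(p)),1).tolist(), cv2.fitLine(p,cv2.DIST_HUBER,0,.01,.01).ravel())
s=observe();print(s["time"],s["tool_pos"],np.degrees(s["tool_rot"]))
E
```

```text
[[609.2000122070312, 151.60000610351562], [652.9000244140625, -144.0], [674.7000122070312, -140.8000030517578], [631.0, 154.8000030517578]] [ 1.4877254e-01 -9.8887146e-01  6.4145123e+02  5.1476269e+00]
[[565.0, -133.8000030517578], [2008.699951171875, -355.1000061035156], [2052.699951171875, -67.80000305175781], [609.0, 153.5]] [ 9.9448138e-01 -1.0491290e-01  1.0256832e+03 -1.3700571e+01]
2.1 [ 0.48197342 -0.2302673   0.40436717] [-1.79990894e+02 -3.70562995e-02  1.14210877e+02]
```

>>> arm_command(xyz=[[0, -2, -20], [0, 0, -20], [0, 0, -20], [0, 0, -20], [0, 0, -15], [0, 0, -15], [0, 0, -10], [0, 0, -5], [0, 0, 0], [0, 0, 0]], spin=[0, 0, 0, 0, 0, 0, 0, 0, 0, 0])

```text
time: 3.1
tool_pos: [0.4822, -0.2305, 0.2802]
tool_rot: [3.141, 0.001, 1.994]
contact_force: [-0.6, 0.4, 0.6]
opening: 0.0915
grip_force: 0.0
```

>>> arm_command(xyz=[[0, 0, 0], [0, 0, 0], [0, 0, 0], [0, 0, 0], [0, 0, 0], [0, 0, 0], [0, 0, 0], [0, 0, 0], [0, 0, 0], [0, 0, 0]], spin=[0, 0, 0, 0, 0, 0, 0, 0, 0, 0], jaw=-1, squeeze=40)

```text
time: 4.1
tool_pos: [0.482, -0.2304, 0.2797]
tool_rot: [3.142, -0.0, 1.994]
contact_force: [0.2, 0.3, -0.1]
opening: 0.0166
grip_force: 0.0
```

>>> arm_command(xyz=[[0, 0, 0], [0, 0, 0], [0, 0, 0], [0, 0, 0], [0, 0, 0]], spin=[0, 0, 0, 0, 0])

```text
time: 4.6
tool_pos: [0.4819, -0.2303, 0.2795]
tool_rot: [-3.141, -0.001, 1.994]
contact_force: [0.3, -0.2, -3.8]
opening: 0.008
grip_force: 40.0
```

>>> arm_command(xyz=[[0, 0, 3], [0, 0, 7], [0, 0, 15], [0, 0, 20], [0, 0, 20], [0, 0, 20], [0, 0, 20], [0, 0, 20], [0, 0, 15], [0, 0, 8], [0, 0, 2], [0, 0, 0]], spin=[0, 0, 0, 0, 0, 0, 0, 0, 0, 0, 0, 0])

```text
time: 5.8
tool_pos: [0.4819, -0.2303, 0.4295]
tool_rot: [-3.141, -0.0, 1.994]
contact_force: [-0.1, 0.0, -3.2]
opening: 0.008
grip_force: 40.0
```

```bash
cat >> h.py <<'E'
def edge(n,zt,box):
    c=read_camera(n);W=pts(c);I=c["img"].astype(int)
    x0,x1,y0,y1,h=box
    m=(I[...,0]-I[...,2]>35)&(I[...,1]>I[...,0]*.55)&(abs(W[...,2]-zt)<h)&(W[...,0]>x0)&(W[...,0]<x1)&(W[...,1]>y0)&(W[...,1]<y1)
    p=W[m]*1000
    if len(p)<5: print(n,"none");return c
    r=cv2.minAreaRect(p[:,:2].astype(np.float32)); e,V=np.linalg.eigh(np.cov(p[:,:2].T)); d=V[:,1]
    print(n,len(p),"c",np.round(r[0],1),"size",np.round(r[1],1),"dir",round(float(np.degrees(np.arctan2(d[1],d[0])))%180,1),"z",np.round(np.percentile(p[:,2],[5,50,95]),1))
    return c
E
python3 - <<'E'
from h import *
c=edge("side",.285,(.4,.6,-.35,-.1,.015)); edge("top",.285,(.4,.6,-.35,-.1,.015)); save("lift",c["img"][40:280,230:500].repeat(2,0).repeat(2,1))
W=pts(c); I=c["img"].astype(int); m=(abs(I[...,0]-I[...,2])<30)&(abs(W[...,2]-.233)<.008)&(W[...,0]>.47)&(W[...,0]<.56)&(W[...,1]<-.15)&(W[...,1]>-.3)
p=W[m]*1000; print("bridge",len(p),p.mean(0),np.linalg.svd(p-p.mean(0),full_matrices=False)[2][2] if len(p)>5 else 0)
E
```

```text
side 101 c [ 480.6 -228.1] size [  6.3 109.4] dir 112.5 z [270.6 290.7 292.9]
top 22 c [ 468.  -197.5] size [ 5.5 20.8] dir 121.7 z [286.7 289.5 293.3]
bridge 319 [ 501.67377208 -215.97253458  238.52319088] [-0.04219098 -0.05321287 -0.99769149]
```

View pics/lift.png

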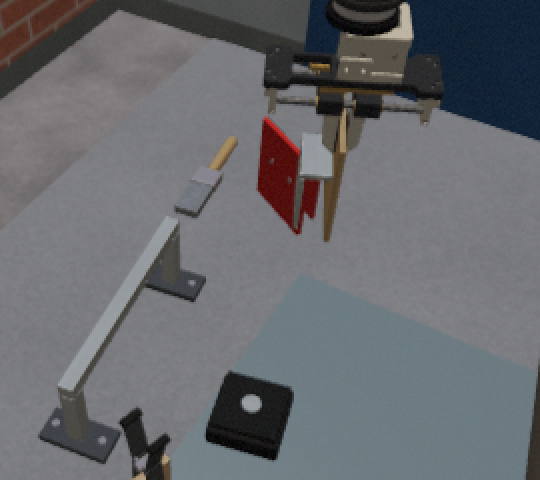

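The lifted board hangs straight in the fingers (image about (335,180)), with its saddle towards the rail. I bring it over the rail.

>>> arm_command(xyz=[[5, 8, 0], [10, 16, 0], [10, 17, 0], [10, 17, 0], [10, 17, 0], [10, 17, 0], [10, 17, 0], [10, 17, 0], [10, 17, 0], [10, 17, 0], [10, 17, 0], [10, 17, 0], [10, 16, 0], [10, 15, 0], [5, 7.6, 0], [0, 0, 0], [0, 0, 0], [0, 0, 0]], spin=[-1, -2, -2, -2, -2, -2, -2, -2, -0.65, 0, 0, 0, 0, 0, 0, 0, 0, 0])

```text
time: 7.7
tool_pos: [0.6218, 0.0015, 0.4297]
tool_rot: [-3.141, 0.0, 1.72]
contact_force: [-0.5, -0.2, -3.9]
opening: 0.0081
grip_force: 40.0
```

```bash
cat >> h.py <<'E'
def plane(c,n,zt,h,box,name):
    W=pts(c); I=c["img"].astype(int); x0,x1,y0,y1=box
    m=(abs(I[...,0]-I[...,2])<30)&(abs(W[...,2]-zt)<h)&(W[...,0]>x0)&(W[...,0]<x1)&(W[...,1]>y0)&(W[...,1]<y1)
    p=W[m]*1000
    if len(p)<5: print(n,name,"none");return
    print(n,name,len(p),"mean",np.round(p.mean(0),1),"pct x",np.round(np.percentile(p[:,0],[2,98]),1),"y",np.round(np.percentile(p[:,1],[2,98]),1),"rect",[np.round(q,1) for q in cv2.minAreaRect(p[:,:2].astype(np.float32))])
E
python3 - <<'E'
from h import *
for n in("side","top"):
    c=edge(n,.29,(.55,.7,-.1,.1,.01)); plane(c,n,.238,.008,(.62,.7,-.1,.1),"bridge"); plane(c,n,.12,.006,(.58,.7,-.17,.17),"rail")
s=observe();print(s["tool_pos"],np.degrees(s["tool_rot"]))
E
```

```text
side 117 c [615.8  30.6] size [14.2 54.7] dir 100.9 z [281.8 290.4 292.7]
side bridge 136 mean [648.6  19.2 238.5] pct x [623.7 662.6] y [-60.6  41.9] rect [array([643.4, -10.3]), array([109.8,  39.8]), np.float64(81.9)]
side rail 549 mean [631.4  48.2 120.4] pct x [610.6 665.2] y [-141.   149.7] rect [array([639.9,   2.8]), array([ 21.7, 299.8]), np.float64(8.2)]
top 17 c [620.2  -0.9] size [  6.6 116.3] dir 97.8 z [288.1 291.2 293.4]
top bridge none
top rail 324 mean [646.2 -24.8 120.2] pct x [615.5 670.2] y [-139.4  150.7] rect [array([642.6,   5.2]), array([ 22.2, 298.7]), np.float64(8.2)]
[0.62178652 0.00148756 0.42987471] [1.79995997e+02 1.01333665e-02 9.85196669e+01]
```

>>> arm_command(xyz=[[1, 0, -5], [0, 0, -10], [0, 0, -10], [0, 0, -10], [0, 0, -10], [0, 0, -10], [0, 0, -10], [0, 0, -10], [0, 0, -10], [0, 0, -10], [0, 0, -7], [0, 0, -4], [0, 0, 0]], spin=[0, 0, 0, 0, 0, 0, 0, 0, 0, 0, 0, 0, 0])

```text
time: 9.1
tool_pos: [0.623, 0.0022, 0.3231]
tool_rot: [-3.141, -0.0, 1.72]
contact_force: [-0.0, 0.5, -3.8]
opening: 0.0079
grip_force: 40.0
```

>>> arm_command(xyz=[[0, 0, -1], [0, 0, -1], [0, 0, -1], [0, 0, -1], [0, 0, 0], [0, 0, 0]], spin=[0, 0, 0, 0, 0, 0])

```text
time: 9.7
tool_pos: [0.623, 0.0022, 0.3198]
tool_rot: [3.141, -0.0, 1.72]
contact_force: [1.0, 0.0, -3.6]
opening: 0.0075
grip_force: 40.0
```

```bash
python3 - <<'E'
from h import *
for n in("side","top"):
    c=edge(n,.18,(.55,.7,-.1,.1,.01)); plane(c,n,.129,.008,(.62,.7,-.06,.06),"bridge")
    if n=="side": save("hang",c["img"][100:300,200:440].repeat(3,0).repeat(3,1))
E
```

```text
side 91 c [617.2  33.7] size [10.5 47.9] dir 99.6 z [171.5 180.1 183.1]
side bridge 152 mean [647.8  27.4 127.7] pct x [624.4 663.5] y [-11.   58.3] rect [array([643.7,   1. ]), array([ 41.7, 119.4]), np.float64(2.1)]
top 13 c [615.8  52. ] size [14.   4.6] dir 89.8 z [176.1 180.8 183.6]
top bridge 6 mean [636.9  18.  124.5] pct x [628.5 643.5] y [-58.   59.7] rect [array([636.3,   0.7]), array([118.4,   7.1]), np.float64(85.9)]
```

View pics/hang.png

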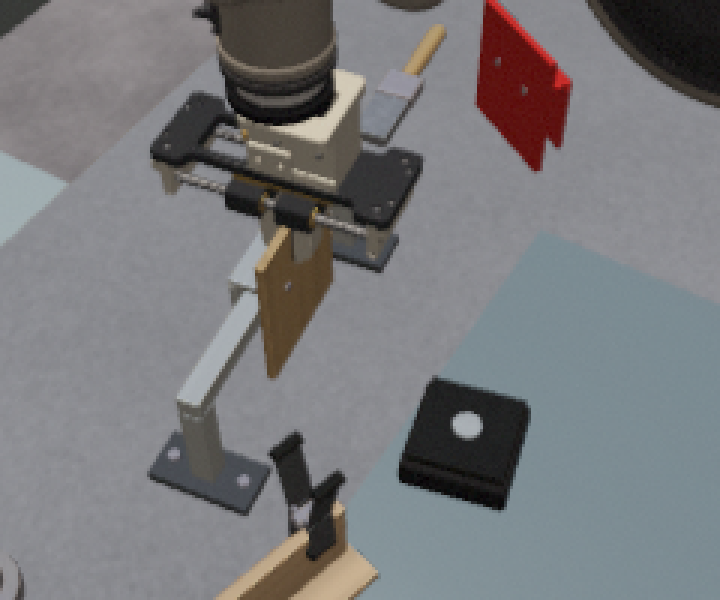

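The board straddles the rail (image about (270,290)) but still carries no load there; I lower it the last millimetres.

>>> arm_command(xyz=[[0, 0, -0.5], [0, 0, -0.5], [0, 0, 0], [0, 0, 0]], spin=[0, 0, 0, 0])

```text
time: 10.2
tool_pos: [0.623, 0.0022, 0.3194]
tool_rot: [3.141, 0.0, 1.72]
contact_force: [-2.9, -0.1, 4.1]
opening: 0.0078
grip_force: 40.0
```

>>> arm_command(xyz=[[0, 0, -0.5], [0, 0, -0.5], [0, 0, 0], [0, 0, 0]], spin=[0, 0, 0, 0])

```text
time: 10.6
tool_pos: [0.6229, 0.0022, 0.3193]
tool_rot: [3.14, 0.0, 1.72]
contact_force: [-4.2, -0.4, 9.4]
opening: 0.0078
grip_force: 40.0
```

>>> arm_command(xyz=[[0, 0, 0], [0, 0, 0], [0, 0, 0], [0, 0, 0], [0, 0, 0], [0, 0, 0], [0, 0, 0], [0, 0, 0]], spin=[0, 0, 0, 0, 0, 0, 0, 0], jaw=0.2)

```text
time: 11.4
tool_pos: [0.623, 0.0022, 0.3177]
tool_rot: [3.141, -0.0, 1.72]
contact_force: [-0.3, 0.5, 0.0]
opening: 0.0548
grip_force: 0.0
```

>>> arm_command(xyz=[[0, 0, 5], [0, 0, 15], [0, 0, 30], [0, 0, 30], [0, 0, 30], [0, 0, 0], [0, 0, 0]], spin=[0, 0, 0, 0, 0, 0, 0])

```text
time: 12.1
tool_pos: [0.6229, 0.0022, 0.4285]
tool_rot: [3.14, 0.0, 1.72]
contact_force: [0.7, 0.5, -0.3]
opening: 0.0549
grip_force: 0.0
```

```bash
python3 - <<'E'
from h import *
for n in("side","top"):
    c=edge(n,.18,(.55,.7,-.1,.1,.006)); plane(c,n,.128,.006,(.62,.7,-.05,.05),"bridge")
E
```

```text
side 164 c [621.2   1.4] size [  8.6 114.8] dir 98.4 z [175.1 180.3 182.7]
side bridge 177 mean [652.9  10.  128.6] pct x [622.3 667.1] y [-34.8  44.7] rect [array([648.1,   6.1]), array([82.7, 48.2]), np.float64(85.5)]
top 11 c [616.6  50.8] size [ 5.5 11.2] dir 96.5 z [175.3 181.3 184.6]
top bridge none
```

Board is hung and released (edge middle about (621.5,1.5), z 180). Next the clip.

>>> arm_command(xyz=[[-5, 7, 0], [-10, 14, 0], [-10, 14, 0], [-10, 14, 0], [-10, 14, 0], [-10, 14, 0], [-10, 14, 0], [-10, 14, 0], [-10, 14, 0], [-10, 14, 0], [-10, 14, 0], [-10, 13, 0], [-10, 9, 0], [0, 0, 0], [0, 0, 0]], spin=[-2, -2, -2, -2, -2, -2, -2, -2, -2, -2, -2, -2, 0, 0, 0], jaw=1, squeeze=25)

```text
time: 13.7
tool_pos: [0.4981, 0.1711, 0.4274]
tool_rot: [-3.141, 0.001, 1.303]
contact_force: [-0.2, 0.7, -0.5]
opening: 0.0918
grip_force: 0.0
```

```bash
python3 - <<'E'
from h import *
s=observe();print(s["time"],s["tool_pos"],np.degrees(s["tool_rot"]))
E
```

```text
13.7 [0.49807103 0.17108027 0.42741461] [-1.79988225e+02  3.01913280e-02  7.46358958e+01]
```

>>> arm_command(xyz=[[0, 0, -10], [0, 0, -15], [0, 0, -15], [0, 0, -15], [0, 0, -15], [0, 0, -15], [0, 0, -12], [0, 0, -8], [0, 0, -5], [0, 0, 0]], spin=[0, 0, 0, 0, 0, 0, 0, 0, 0, 0])

```text
time: 14.7
tool_pos: [0.4981, 0.1711, 0.3172]
tool_rot: [-3.141, 0.0, 1.301]
contact_force: [1.0, -0.8, 0.1]
opening: 0.0915
grip_force: 0.0
```

>>> arm_command(xyz=[[0, 0, 0], [0, 0, 0], [0, 0, 0], [0, 0, 0], [0, 0, 0], [0, 0, 0], [0, 0, 0], [0, 0, 0], [0, 0, 0], [0, 0, 0], [0, 0, 0], [0, 0, 0]], spin=[0, 0, 0, 0, 0, 0, 0, 0, 0, 0, 0, 0], jaw=-1, squeeze=25)

```text
time: 15.9
tool_pos: [0.498, 0.1712, 0.3177]
tool_rot: [3.142, 0.0, 1.302]
contact_force: [-0.1, -0.6, -0.9]
opening: 0.0227
grip_force: 25.0
```

```bash
python3 - <<'E'
from h import *
c=read_camera("side"); save("clip",c["img"][190:330,240:360].repeat(4,0).repeat(4,1))
E
```

```text
(no output)
```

View pics/clip.png

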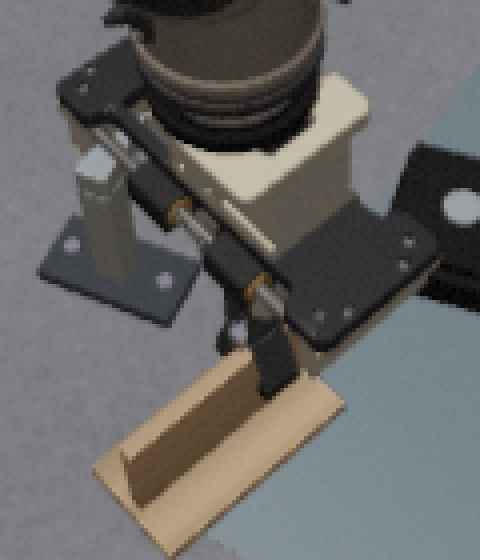

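The clip is squeezed open in the fingers (image about (265,370)) at the stop. Lift.

>>> arm_command(xyz=[[0, 0, 3], [0, 0, 7], [0, 0, 12], [0, 0, 15], [0, 0, 15], [0, 0, 15], [0, 0, 15], [0, 0, 15], [0, 0, 15], [0, 0, 15], [0, 0, 10], [0, 0, 8], [0, 0, 0], [0, 0, 0]], spin=[0, 0, 0, 0, 0, 0, 0, 0, 0, 0, 0, 0, 0, 0])

```text
time: 17.35
tool_pos: [0.4979, 0.1712, 0.4624]
tool_rot: [-3.141, 0.0, 1.302]
contact_force: [-0.5, 0.3, 0.0]
opening: 0.0228
grip_force: 25.0
```

```bash
python3 - <<'E'
from h import *
c=read_camera("side"); np.savez("lift.npz",**c); save("clip2",c["img"][120:320,220:400].repeat(3,0).repeat(3,1))
W=pts(c);I=c["img"].astype(int)
for z0 in(190,200,210,220,230,240,250):
    m=(W[...,2]*1000>z0)&(W[...,2]*1000<z0+10)&(I.max(-1)<75)&(np.hypot(W[...,0]-.498,W[...,1]-.171)<.045)
    p=W[m]*1000
    if len(p)>3:
        a=np.radians(-15.4); q=(p[:,:2]-[498,171.2]); X=q@[np.cos(a),np.sin(a)]; Y=q@[-np.sin(a),np.cos(a)]
        print(z0,len(p),np.round([X.min(),X.max(),Y.min(),Y.max()],1))
E
```

```text
200 55 [-22.6  18.5 -12.   10.1]
210 51 [-23.2  19.3 -13.1   8.9]
220 46 [-20.5  14.9 -11.9   8.9]
230 54 [-17.6  13.8 -12.5  12.2]
240 59 [-14.4   9.5 -12.1  11.8]
250 49 [-12.2   8.7 -10.7   8.7]
```

View pics/clip2.png

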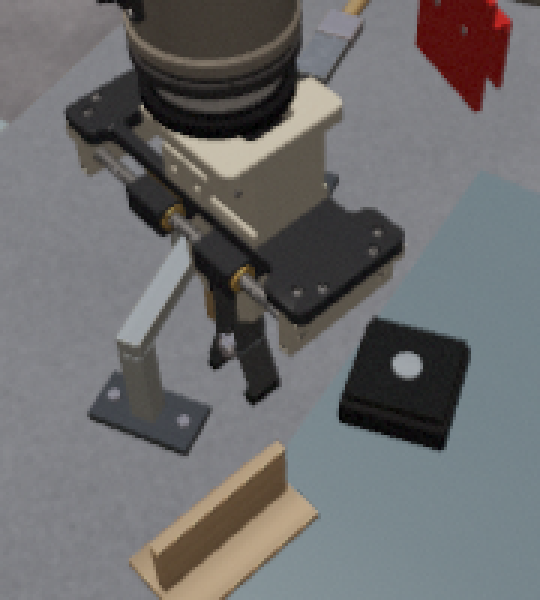

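The clip is held clear of the strip (image about (245,350)), jaws open; the jaw bottoms are at z about 200, centred on the tool (same ~-1.7 mm camera bias as the board edge). Carry it over the board, to where the board was released (623, 2).

>>> arm_command(xyz=[[5, -7, 2], [10, -14, 3], [10, -14, 3], [10, -14, 0], [10, -14, 0], [10, -14, 0], [10, -14, 0], [10, -14, 0], [10, -14, 0], [10, -14, 0], [10, -14, 0], [10, -12, 0], [7, -8, 0], [3, -2, 0], [0, 0, 0], [0, 0, 0], [0, 0, 0]], spin=[1, 2, 2, 2, 2, 2, 2, 2, 2, 2, 2, 2, 1, 0, 0, 0, 0])

```text
time: 19.1
tool_pos: [0.6227, 0.0028, 0.4709]
tool_rot: [3.141, -0.0, 1.721]
contact_force: [-0.1, 0.3, -1.3]
opening: 0.0227
grip_force: 25.0
```

```bash
cat > chk.py <<'E'
from h import *
import sys
s=observe();t=s["tool_pos"]*1000;print(s["time"],np.round(t,1),np.degrees(s["tool_rot"])[2])
a=np.radians(8.5)
for n in("side","top"):
    c=edge(n,.18,(.59,.66,-.1,.1,.005)); W=pts(c);I=c["img"].astype(int)
    q=W*1000-t; X=q[...,0]*np.cos(a)+q[...,1]*np.sin(a); Y=-q[...,0]*np.sin(a)+q[...,1]*np.cos(a); Z=q[...,2]
    for z0 in(-265,-255,-245,-225,-210):
        m=(Z>z0)&(Z<z0+10)&(I.max(-1)<75)&(abs(X)<35)&(abs(Y)<20)
        if m.sum()>3: print(n,"clip",z0,m.sum(),np.round([X[m].min(),X[m].max(),Y[m].min(),Y[m].max()],1))
    m=(abs(W[...,2]-.18)<.004)&(I[...,0]-I[...,2]>35)&(abs(X)<30)&(abs(Y)<70)
    if m.sum()>3: print(n,"edge X",np.round(np.percentile(X[m],[3,50,97]),1),"Y",np.round(np.percentile(Y[m],[1,99]),1))
    save("v%s_%s"%(sys.argv[1],n),c["img"][100:250,220:380].repeat(4,0).repeat(4,1))
E
python3 chk.py 1
```

```text
19.1 [622.7   2.8 470.9] 98.5982394771569
side 111 c [621.6  -0.9] size [  8.5 118.2] dir 98.6 z [175.9 180.8 183.1]
side clip -265 31 [-23.   20.  -12.2  11. ]
side clip -255 54 [-23.5  19.7 -12.1  11.2]
side clip -245 32 [-21.4  16.4 -11.2   9.9]
side clip -225 49 [-16.   11.1 -11.6  14.5]
side clip -210 42 [-12.    9.9  -8.6  10.2]
side edge X [-5.1 -2.3  1.9] Y [-61.7  54.8]
top 16 c [6.257e+02 2.000e-01] size [  5.7 114.3] dir 99.3 z [176.4 180.2 182.3]
top edge X [-1.9  1.2  3.3] Y [-46.6  54. ]
```

View pics/v1_side.png

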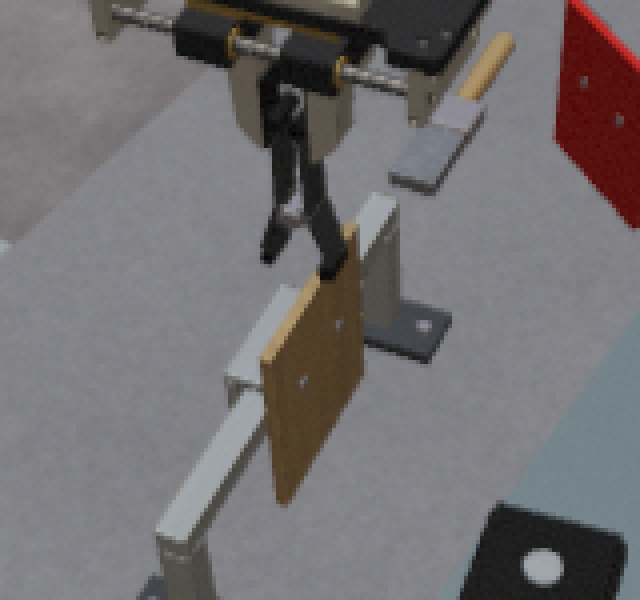

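The clip hangs jaws down, straddling the board edge line (jaws at image (268,255) and (330,270)); clip and edge centres agree in X (both -1.6 mm). Lower it.

>>> arm_command(xyz=[[0, 0, -4], [0, 0, -6], [0, 0, -6], [0, 0, -6], [0, 0, -6], [0, 0, -6], [0, 0, -6], [0, 0, -5], [0, 0, -4], [0, 0, -2], [0, 0, 0], [0, 0, 0], [0, 0, 0]], spin=[0, 0, 0, 0, 0, 0, 0, 0, 0, 0, 0, 0, 0])

```text
time: 20.5
tool_pos: [0.6231, 0.0022, 0.4201]
tool_rot: [3.141, 0.0, 1.72]
contact_force: [0.5, -0.7, -0.5]
opening: 0.0228
grip_force: 25.0
```

```bash
python3 chk.py 2
```

```text
20.5 [623.1   2.2 420.1] 98.5702995380562
side 120 c [621.9  -1. ] size [  8.5 117.6] dir 98.5 z [175.8 180.8 182.9]
side clip -265 33 [-23.2  20.3 -12.9  11. ]
side clip -255 45 [-22.9  20.5 -12.3  11.6]
side clip -245 33 [-21.3  16.4 -12.3  10.3]
side clip -225 40 [-15.1  10.8 -13.1  13.2]
side clip -210 30 [-12.1   8.9  -8.3  10.6]
side edge X [-5.6 -2.8  2.1] Y [-60.2  55.1]
top 10 c [616.9  50.7] size [ 4.1 11. ] dir 89.0 z [177.1 179.2 182.5]
top edge X [-1.3  0.8  3.6] Y [43.4 54.3]
```

View pics/v2_side.png

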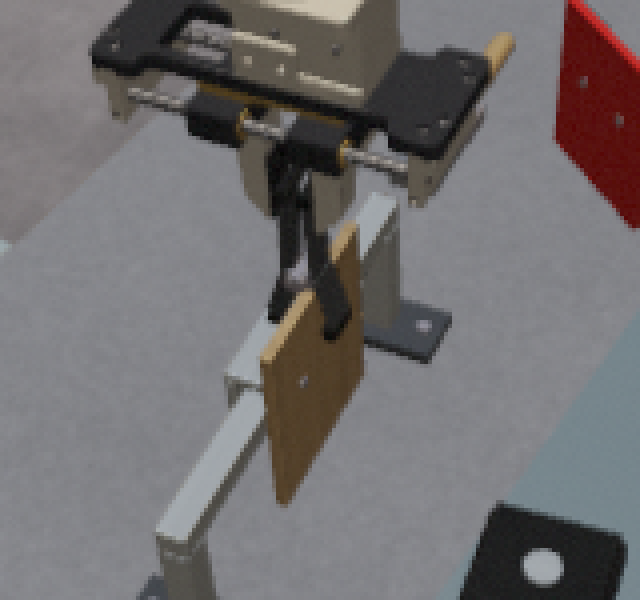

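One jaw is down on each side of the edge (image (280,310) and (335,320)). They sit about 22 mm below it, centred and with no contact force, and the board hasn't moved. Hand in.

```bash
python3 -c "
from cell import *
print(hand_in())"
```

```text
the job is handed in; nothing more can be done
None
```

The board hangs upright on the rail, released, and the clip is held squeezed open with one jaw on each side of its top edge, about 22 mm down and apparently touching nothing; I handed the job in at about 20.6 s, but the interface returned no verdict.

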